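# Thread the manipulator guide rod through its two bushings and hold it for clamping

## Robot

A 6-joint arm with a two-finger parallel gripper is mounted at the origin on the work surface. World frame = base frame: x ahead of the robot, y to its left, z up, the work surface at z = 0. Lengths are in m, angles in rad, forces in N, time in s.
With the tool pointing down it reaches from about 0.325 to 0.925 m from the base axis. Payload 3.1 kg.
Tool frame: the origin (TCP) lies on the centre line of the jaws, within the pads' length; the fingertips stand 19 mm ahead of it and the grasp point (between the pads) is the TCP (env.tip_reach is the distance from the TCP to the fingertips, in m); z points along the fingers, x is the direction in which the jaws open and shut, and the axes are right-handed (so a half turn about z gives the same grasp; the last joint's range is limited). The gripper opens to 85 mm and grips with 20 to 120 N. Pads are 22 mm wide; open, the fingers measure 114 mm over their backs; the gripper's body (76 mm by 85 mm) begins 54 mm behind the grasp point. The pads swing forward as they close: fully open they stand 13 mm farther back than shut.
Start: joints at [-0.112, 0.217, 1.613, -0, 1.311, -0.112], TCP at [0.625, 0, 0.25] pointing down, gripper open.
Joint ranges: [-2.75, 2.75], [-0.78, 2.1], [0.31, 2.55], [-1.13, 4.27], [0.13, 2.63], [-2.58, 2.58]. Speed limits (rad/s): [2.79, 2.79, 3.14, 3.14, 3.14, 3.14].

## Interface

Orientations are given as a unit quaternion [w, x, y, z].
In Python, from bench import env gives the robot as it stands. The module is installed in compiled form; this text tells all that it offers.
- The arm moves only by the tool play_rows, never from a script. Its argument "commands" is a list that holds one entry, the list of rows, each a list of 5 numbers: the shift along the tool's x, y, z in m, then the turn about the tool's z in degrees, then the closure in counts, from 0 (fully open) to 255 (shut). A call has 1 to 20 rows; each row shifts and turns the commanded pose from where the row before left it, along the tool's axes as they then stand; what a row does not reach is not made up. A row lasts 1/8 s, in which the tool goes at most 62.5 mm and 10.7 degrees, less where a joint would pass 70% of its speed; a pose out of reach is approached as far as the arm can. A call with a gripper value outside its range is refused whole. The fingers move at their own pace and stop on an object; the grip force is fixed at half the most. Time passes only in rows, so rows that do not move let the fingers close. It gives the time, the measured TCP pose, the force and the opening at its end, in the units of the state.
- env.get_obs(): the state, without advancing time (a new reading comes with each control period).
- env.snapshot(name): name is "scene" or "side" or "wrist"; returns a dict with "image" (420x560x3 uint8, red, green, blue), "depth" (420x560 float32, m along the optical axis (not along the pixel's ray), 0 where there is no reading), "fx", "fy", "cx", "cy" (pixels), "k1" (the pictures are not rectified: a ray, as slopes to the right and down, at radius r is drawn at 1 + k1 r^2 times it, then the intrinsics apply), "origin" and "rotation" of the camera in the world. Camera axes: x right, y down, z forward; pixel columns grow to the right and rows downward; lengths in m; the calibration is good to about 2 mm. A picture is of the moment at which its call begins.
- env.job_done(): hands the job in, once; it reports no verdict.
The state is a dict: "time_s": time; "qpos": joint angles; "joint_vel": joint speeds; "effort": joint torques, N m; "tool_pos": TCP position; "tcp_rot": TCP orientation; "ft_force": force on the tool from outside, world axes, zero at the start; "torque": the same for the moment, N m; "opening": opening from 0.0 (shut) to 1.0 (fully open).
Only numpy, scipy, OpenCV 4.12 (cv2) and the standard library are available. Lean on these libraries where they do the work, as an engineer would, in place of code of your own. Each camera call takes 0.05 s, during which the arm holds its last target. There are 200 camera calls.

## Task

Lift the steel guide rod out of its moulded tray by its blue grip block and slide it, tip first, through both bushings of the manipulator mount: in through the blue lug, across the gap and on through the plain aluminium lug, until the tip stands out about 2 cm beyond the aluminium lug. Finish while still gripping the rod and holding it still there, lined up with the bushings and not forced against them, so that a colleague can tighten the clamp screws: do not let go. Leave the bottle, the tip box and the dish on the bench alone.

Things in the scene. Friction and masses are not known exactly. Their poses are not given: they have to be found in the camera images.
- rod_grip (a point): Grip point of the loose guide rod (0.2 kg), on the middle line of its blue grip block, 16 mm below the block's top. Block: 44 mm long (x), 16 mm wide (y, the way to pinch it), 50 mm tall (z). x points along the rod from block to tip, z to the block's top. The centre of mass is about 10 mm ahead of the block's middle. At the start it stands upright in the tray.
- rod_tip (a point): Free end of the rod, on its axis, 152 mm ahead (x) of and 27 mm below rod_grip; same axes. The round steel rod is 10 mm in diameter and stands 130 mm out of the block's front face; its last 8 mm taper to 5 mm.
- rod: The same rod and block as one body; origin under the block's middle, on its underside (34 mm below rod_grip, 7 mm below the rod's axis), axes as rod_grip.
- tray: White tray fixed to the bench, 220 (x) by 90 (y) by 12 mm high; origin at the centre of its underside, x along the rod to its tip, z up. Cavity floor at 3 mm: a pocket 50 by 22 mm for the block, centred at x = -60 mm, then a groove 16 mm wide for the rod up to x = 98 mm. The block's lowest 9 mm sit in the pocket, 41 mm stand proud: keep fingertips over 12 mm above the bench; lift straight up.
- mount: Fixed to the bench: grey base 120 (x) by 80 (y) by 12 mm with two upright lugs, each 44 mm wide (y), 14 mm thick (x), 82 mm high, a black clamp screw on top (to 94 mm), and a low dark housing between them at -y (to 42 mm). Origin at the centre of its underside, x the threading direction (blue lug to aluminium lug), z up. Brass-rimmed bores on one level axis along x, 60 mm up.
- bush1 (a point): Centre of the bore in the first lug (blue), half-way through its thickness; axes as the mount, x is the direction of threading. Bore 13 mm in diameter, 14 mm long, with a 2 mm chamfer at the entry (-x) face.
- bush2 (a point): Centre of the bore in the second lug (plain aluminium), half-way through its thickness, 60 mm beyond bush1 along x; same axes, bore, length and chamfer. Its far face is 7 mm beyond this point, so the tip stands out 20 mm when it is 27 mm beyond this point.
- medium: Amber bottle with blue cap, 44 mm in diameter, 100 mm tall, loose bystander; origin under its centre.
- tipbox: Clear box with a yellow lid, 72 by 102 by 61 mm, loose bystander; origin under its centre.
- dish: Flat lidded dish, 64 mm in diameter, 18 mm high, loose bystander; origin under its centre.
There are look-alikes about, which are no part of the job. Several things have the shape of the tray; the one meant has the colours described above. There is more than one size of the mount; the job needs the middle-sized.

How it is judged:
On the way, in this order (a step that is already met when the one before it is completed fails the run):
1. the rod is lifted clear of the tray in the gripper (height (world z) of rod above 0.018 m and height (world z) of rod_tip above 0.02 m and contact force between rod and tray below 0.1 N and contact force between the fingers and rod above 1 N), for 0.1 s.
2. the tip has passed through the blue lug's bushing and is in the gap before the aluminium lug (x of rod_tip in the frame of bush1 between 0.008 and 0.052 m and y of rod_tip in the frame of bush1 between -0.008 and 0.008 m and z of rod_tip in the frame of bush1 between -0.008 and 0.008 m and x of rod_grip in the frame of bush1 below -0.03 m), for 0.04 s.
At the end, for the whole second after the job is handed in: The rod spans both bushings from the blue side, tip 10 to 30 mm beyond the aluminium lug and within 6 mm of the axis, aligned within 0.06 rad, gripped with over 3 N, at rest (under 0.02 m/s), pressing on the mount with under 15 N and clear of the tray (x of rod_tip in the frame of bush2 between 0.017 and 0.037 m and y of rod_tip in the frame of bush2 between -0.006 and 0.006 m and z of rod_tip in the frame of bush2 between -0.006 and 0.006 m and x of rod_grip in the frame of bush1 below -0.03 m and angle between the x axis of rod_tip and the x axis of bush2, either way round below 0.06 rad and contact force between the fingers and rod above 3 N and contact force between rod and mount below 15 N and contact force between rod and tray below 0.1 N and linear speed of rod below 0.02 m/s); the arm keeps its last pose, push and grip.
It fails at once if a bystander (bottle, tip box or dish) is moved by more than 2 cm (distance of any of medium, tipbox, dish from where it was at the start of the episode above 0.02 m).
It fails at once if the rod is forced against the mount with more than 60 N (contact force between rod and mount above 60 N).
It also fails if it takes over 48 s, if anything falls off the work surface, if the arm or the gripper's body presses on something with over 40 N, if the wrist force passes 120 N, or if a joint passes its speed limit or range.

## Working session

There is one attempt and no reset: what is moved stays moved. The work goes in short steps, Python scripts to look and compute and a tool call to move; the robot and the scene stay as the last step left them, time stands still between calls to the robot, and variables do not carry over. Pictures are saved under pics/ and viewed, about 8 in all and at most 12, crops included, and the job is handed in when it is done.

Besides the shell and the picture viewer there is one more tool, called after "Emit:" in YAML: its name, and indented under it one key for each argument. play_rows: Moves the arm, as the interface text tells. Its arguments: {"type":"object","properties":{"commands":{"type":"array"}},"required":["commands"]}

```bash
mkdir -p pics
cat > h.py <<'E'
import numpy as np, cv2
from bench import env
def snap(n):
    s=env.snapshot(n); s['R']=np.array(s['rotation']).reshape(3,3); s['o']=np.array(s['origin']); return s
def rays(s,uv):
    uv=np.atleast_2d(np.asarray(uv,float)); d=np.stack([(uv[:,0]-s['cx'])/s['fx'],(uv[:,1]-s['cy'])/s['fy']],1)
    u=d.copy()
    for _ in range(20): u=d/(1+s['k1']*(u**2).sum(1,keepdims=True))
    return np.c_[u,np.ones(len(u))]
def plane(s,uv,z):
    r=rays(s,uv)@s['R'].T; return s['o']+r*((z-s['o'][2])/r[:,2:3])
def cloud(s):
    v,u=np.mgrid[:420,:560]; uv=np.c_[u.ravel(),v.ravel()]
    return (s['o']+(rays(s,uv)*s['depth'].reshape(-1,1))@s['R'].T).reshape(420,560,3)
def proj(s,P):
    c=(np.atleast_2d(P)-s['o'])@s['R']; q=c[:,:2]/c[:,2:]; q=q*(1+s['k1']*(q**2).sum(1,keepdims=True))
    return q*[s['fx'],s['fy']]+[s['cx'],s['cy']]
def save(n,im,k=1): cv2.imwrite('pics/'+n,cv2.resize(im[...,::-1],None,fx=k,fy=k,interpolation=cv2.INTER_CUBIC))
E
python3 - <<'E'
from h import *
for n in("scene","side"):
    s=snap(n); save(n+'.png',s['image'],1.4); print(n,s['o'],s['R'].round(3).tolist(),s['fx'],s['k1'])
print(env.get_obs())
E
```

```text
Traceback (most recent call last):
  File "h.py", line 4, in snap
    s=env.snapshot(n); s['R']=np.array(s['rotation']).reshape(3,3); s['o']=np.array(s['origin']); return s
                              ~~~~~~~~~~~~~~~~~~~~~~~~~~~~~~~^^^^^
ValueError: cannot reshape array of size 4 into shape (3,3)
```

Rotation is a quaternion (w,x,y,z).

```bash
sed -i "s/s\['R'\]=np.array(s\['rotation'\]).reshape(3,3)/s['R']=quat(s['rotation'])/; s/^from bench import env/from bench import env\nfrom scipy.spatial.transform import Rotation\nquat=lambda q: Rotation.from_quat(np.roll(q,-1)).as_matrix()/" h.py
python3 - <<'E'
from h import *
for n in("scene","side"):
    s=snap(n); save(n+'.png',s['image'],1.4); print(n,s['o'],s['R'].round(3).tolist(),s['fx'],s['k1'])
print(env.get_obs())
E
```

```text
scene [0.99494185 0.33867594 1.03733537] [[-0.638, 0.645, -0.42], [0.77, 0.541, -0.339], [0.009, -0.54, -0.842]] 476.7227106904356 -0.04088263058777837
side [-0.06765326 -0.96499263  0.93455182] [[0.841, -0.346, 0.417], [-0.541, -0.516, 0.664], [-0.015, -0.784, -0.621]] 459.04844799489655 -0.10901296198295705
{'time_s': 0.15, 'qpos': array([-1.12215540e-01,  2.17592879e-01,  1.61459346e+00,  2.65107561e-05,
        1.31128110e+00, -1.12206975e-01]), 'joint_vel': array([ 0.00035249, -0.00077436, -0.00436142,  0.00037476,  0.00043065,
        0.00023944]), 'effort': array([-7.99202871e-05, -3.97448480e+01, -3.04417098e+01, -1.00294717e-04,
        5.82056644e-03,  2.66571755e-05]), 'tool_pos': array([6.24407774e-01, 8.65657012e-05, 2.49246173e-01]), 'tcp_rot': array([-1.17692853e-04,  9.99999561e-01, -7.69559298e-06, -9.30060222e-04]), 'ft_force': array([-0.70260538,  0.09631091, -0.16150163]), 'torque': array([0.00715249, 0.01214898, 0.0530221 ]), 'opening': 1.0007286466871403}
```

View pics/scene.png

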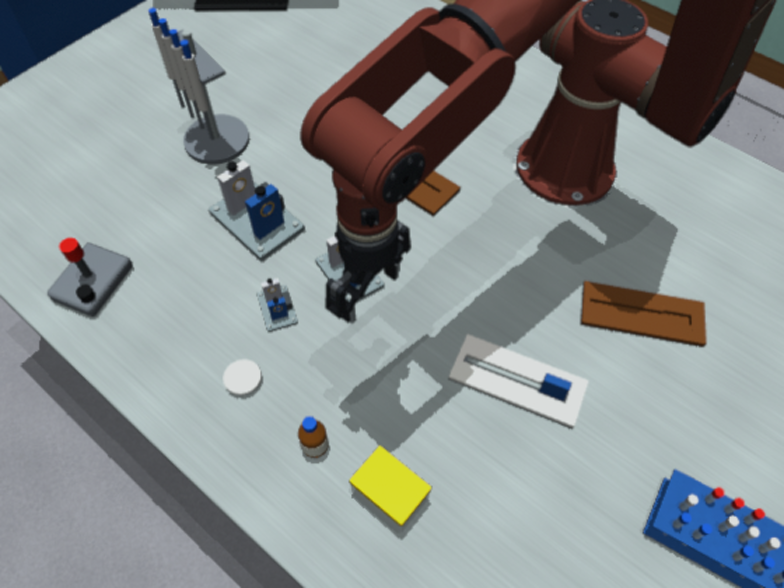

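View pics/side.png

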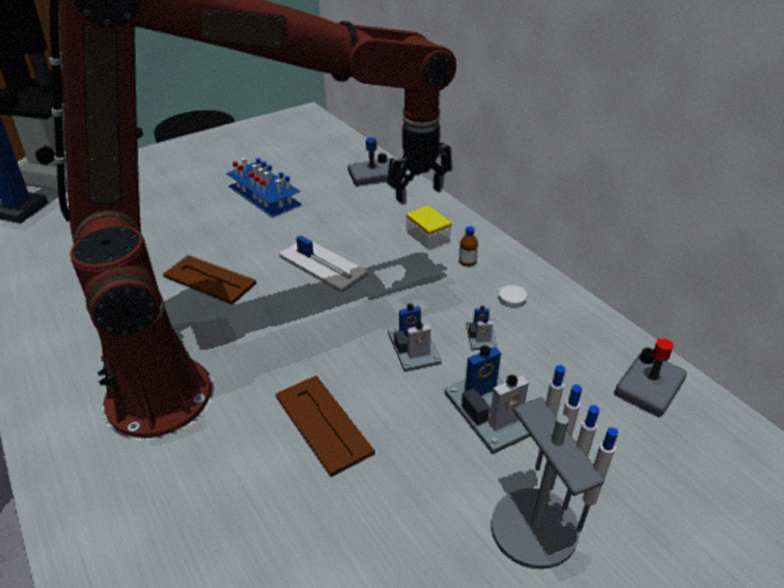

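Three mounts appear in the side view (scaled pixels): the small one at (482,325), one at (413,335), and the big one at (495,395). I expect (413,335) to be the middle one. It is hidden behind the gripper in the scene view. The tray meant is the white one, at scene (518,380) and side (322,263); the others are brown. Next I measure both and confirm with a crop.

```bash
cat > m.py <<'E'
from h import *
def masks(s):
    h=cv2.cvtColor(s['image'],cv2.COLOR_RGB2HSV); H,S,V=h[...,0],h[...,1],h[...,2]
    return ((H>100)&(H<125)&(S>140)&(V>40)).astype(np.uint8)
def comps(s,C,m,minA=30):
    n,l,st,c=cv2.connectedComponentsWithStats(m)
    for i in range(1,n):
        if st[i,4]>=minA:
            p=C[l==i]; p=p[np.isfinite(p).all(1)]
            print(i,st[i],'x %.3f %.3f y %.3f %.3f z %.3f %.3f'%tuple(np.percentile(p,[3,97],axis=0).T.ravel()),'med',np.median(p,0).round(3))
    return l
E
python3 - <<'E'
from m import *
for n in("side","scene"):
    s=snap(n); C=cloud(s); print(n); comps(s,C,masks(s))
    if n=="side":
        save('crop1.png',s['image'][190:330,250:400],5); S=s
        # height map of things near the mounts
        H=C[...,2]; print(H[230:240,285:310:4].round(3))
        w=(C[...,0]>0.3)&(C[...,0]<0.9)&(C[...,1]<0.15)&(C[...,1]>-0.5)&(H>0.006)&(H<0.018)
        n_,l,st,c=cv2.connectedComponentsWithStats(w.astype(np.uint8))
        for i in range(1,n_):
            if st[i,4]>60:
                p=C[l==i][:,:2].astype(np.float32); print(st[i],cv2.minAreaRect(p), p.mean(0))
E
```

```text
side
1 [262  98   7  10  54] x 0.805 0.834 y 0.495 0.530 z 0.093 0.123 med [0.813 0.508 0.116]
2 [163 113  52  42 723] x 0.445 0.554 y 0.479 0.695 z -0.000 0.084 med [0.49  0.537 0.045]
3 [  0 120  11  28 129] x -0.173 -0.142 y 0.904 0.947 z 0.038 0.149 med [-0.152  0.918  0.083]
8 [333 162   6   6  31] x 0.773 0.789 y 0.001 0.014 z 0.087 0.103 med [0.78  0.007 0.098]
9 [212 169  11  14  87] x 0.450 0.469 y 0.234 0.269 z 0.016 0.056 med [0.458 0.249 0.042]
10 [285 219  15  22 134] x 0.484 0.524 y -0.152 -0.133 z 0.026 0.085 med [ 0.496 -0.142  0.073]
11 [339 221  10  10  51] x 0.635 0.659 y -0.210 -0.193 z 0.031 0.059 med [ 0.644 -0.199  0.052]
15 [334 248  24  34 417] x 0.495 0.552 y -0.364 -0.345 z 0.026 0.116 med [ 0.523 -0.36   0.086]
16 [395 261   9  15  83] x 0.454 0.466 y -0.577 -0.565 z 0.274 0.301 med [ 0.457 -0.572  0.293]
19 [407 275   9  15  93] x 0.445 0.457 y -0.616 -0.605 z 0.274 0.302 med [ 0.45  -0.611  0.293]
20 [419 289   9  16  97] x 0.438 0.451 y -0.654 -0.642 z 0.275 0.301 med [ 0.442 -0.65   0.294]
21 [431 305  10  16 101] x 0.430 0.441 y -0.693 -0.683 z 0.274 
[... 1295 characters left out ...]
292969) [ 0.4869875 -0.4170969]
scene
1 [   0    0  102   57 3053] x 0.018 0.354 y -1.995 -1.667 z -0.527 -0.169 med [ 0.291 -1.68  -0.301]
2 [107   6  29  35 221] x 0.437 0.469 y -0.686 -0.562 z 0.274 0.303 med [ 0.453 -0.611  0.293]
3 [175 132  27  38 549] x 0.499 0.558 y -0.358 -0.337 z 0.025 0.118 med [ 0.535 -0.342  0.078]
6 [191 212  14  16 120] x 0.638 0.663 y -0.208 -0.187 z 0.015 0.063 med [ 0.652 -0.196  0.043]
8 [386 267  21  18 237] x 0.457 0.474 y 0.239 0.275 z 0.013 0.057 med [0.468 0.257 0.045]
9 [216 298  10  11  87] x 0.775 0.793 y 0.004 0.022 z 0.093 0.103 med [0.785 0.013 0.1  ]
10 [ 460  336  100   84 4160] x 0.460 0.560 y 0.481 0.655 z 0.002 0.085 med [0.525 0.562 0.047]
```

View pics/crop1.png

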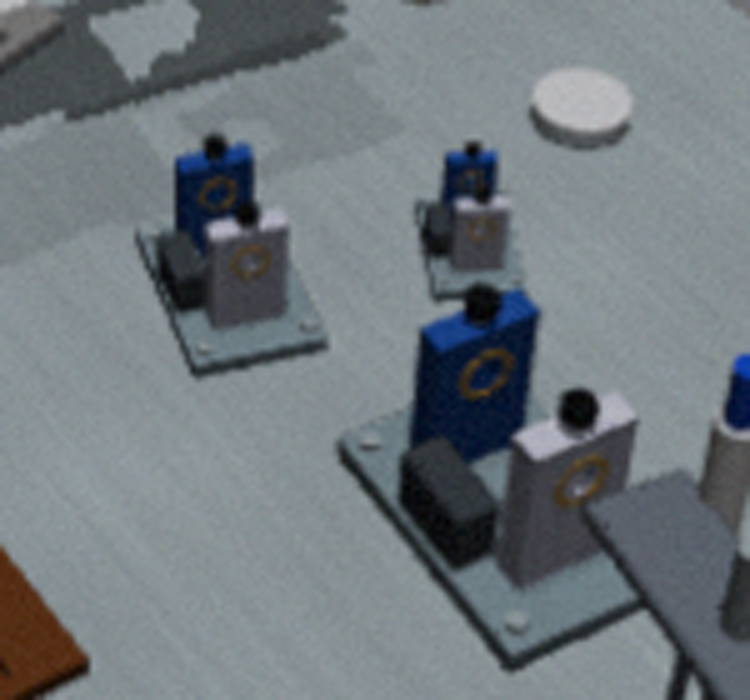

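The crop confirms it. The mount at crop (230,250) is middle-sized, with a base of about 126x80 mm; the small one is at (470,220) and the large one at (490,470). It sits near (0.497,-0.171), threading towards about (-0.29,-0.96). The block is near (0.465,0.253). I'll move over the tray and look.

Emit:
play_rows:
  commands:
    - [[-0.02, -0.03, 0, 0, 0], [-0.02, -0.03, 0, 0, 0], [-0.02, -0.03, 0, 0, 0], [-0.02, -0.03, 0, 0, 0], [-0.02, -0.03, 0, 0, 0], [-0.02, -0.03, 0, 0, 0], [-0.02, -0.03, 0, 0, 0], [-0.02, -0.03, 0, 0, 0], [0, 0, 0, -9, 0], [0, 0, 0, -8, 0], [0, 0, 0, 0, 0]]

```text
time_s: 1.62
tool_pos: [0.4648, 0.2401, 0.2503]
tcp_rot: [0.0, 0.989, 0.147, -0.0]
ft_force: [-0.4, -0.3, 0.0]
opening: 1.002
```

Run:
```python
from m import *
o=env.get_obs(); print(o['tool_pos'],quat(o['tcp_rot']).round(3).tolist())
w=snap('wrist'); print(w['o'],w['R'].round(2).tolist()); C=cloud(w); comps(w,C,masks(w),200)
s=snap('scene'); C=cloud(s); comps(s,C,masks(s))
save('two.png',np.hstack([cv2.resize(w['image'],(400,300)),cv2.resize(s['image'][120:280,130:330],(400,300))]),1)
np.savez('snaps.npz',w=w,s=s)
```

```text
[0.46482181 0.24012031 0.25025084] [[0.957, 0.291, -0.0], [0.291, -0.957, -0.0], [-0.0, 0.0, -1.0]]
[0.44478619 0.30789213 0.37411599] [[0.96, 0.28, 0.08], [0.29, -0.92, -0.27], [-0.0, 0.28, -0.96]]
1 [276 150  14  20 235] x 0.452 0.466 y 0.260 0.277 z 0.052 0.055 med [0.459 0.269 0.053]
1 [   0    0  102   57 3060] x 0.017 0.354 y -1.994 -1.666 z -0.526 -0.168 med [ 0.289 -1.68  -0.301]
2 [107   6  29  35 222] x 0.437 0.468 y -0.685 -0.561 z 0.274 0.303 med [ 0.453 -0.61   0.292]
3 [175 132  27  38 552] x 0.500 0.558 y -0.357 -0.337 z 0.026 0.119 med [ 0.535 -0.342  0.076]
5 [246 181  18  25 259] x 0.488 0.530 y -0.148 -0.127 z 0.018 0.087 med [ 0.513 -0.135  0.06 ]
7 [191 212  14  16 120] x 0.638 0.663 y -0.209 -0.188 z 0.016 0.063 med [ 0.651 -0.196  0.04 ]
9 [386 267  21  18 239] x 0.457 0.474 y 0.238 0.275 z 0.013 0.056 med [0.468 0.257 0.044]
10 [216 298  10  11  87] x 0.775 0.793 y 0.004 0.021 z 0.092 0.104 med [0.784 0.013 0.101]
11 [ 460  336  100   84 4168] x 0.460 0.560 y 0.481 0.655 z 0.002 0.085 med [0.525 0.562 0.047]
```

View pics/two.png

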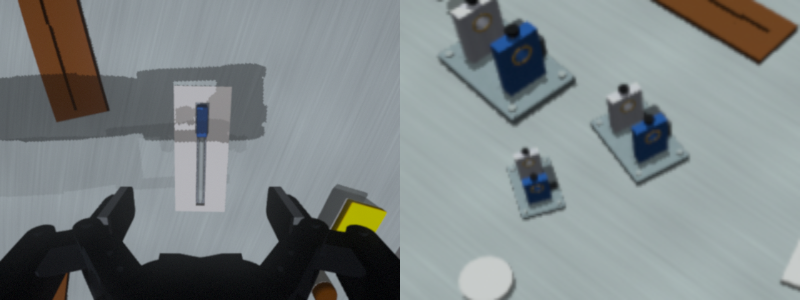

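Run:
```python
from m import *
w=snap('wrist'); C=cloud(w); H=C[...,2]
near=(abs(C[...,0]-.5)<.12)&(abs(C[...,1]-.17)<.17)
for nm,m in(("tray",near&(H>.007)&(H<.017)),("block",near&(H>.045)&(H<.06)),):
    m=m.astype(np.uint8)
    n,l,st,c=cv2.connectedComponentsWithStats(cv2.morphologyEx(m,cv2.MORPH_OPEN,np.ones((3,3),np.uint8)))
    i=1+np.argmax(st[1:,4]); p=C[l==i][:,:2].astype(np.float32); print(nm,st[i],cv2.minAreaRect(p),np.median(C[l==i],0))
h=cv2.cvtColor(w['image'],cv2.COLOR_RGB2HSV)
b=((h[...,0]>95)&(h[...,0]<130)&(h[...,1]>110)).astype(np.uint8); b[:, :230]=0;b[:,330:]=0;b[220:]=0
n,l,st,c=cv2.connectedComponentsWithStats(b); i=1+np.argmax(st[1:,4]); print(st[i])
v,u=np.nonzero(l==i); print('blue',cv2.minAreaRect(plane(w,np.c_[u,v],.053)[:,:2].astype(np.float32)))
print('rot30 cols',[ (r,w['image'][r,270:300].mean(1).astype(int).tolist()) for r in(200,260)])
save('wcrop.png',w['image'][105:305,230:340],4)
```

```text
tray [  243   120    82   177 11121] ((0.47900182008743286, 0.19950148463249207), (0.09044502675533295, 0.220315083861351), 15.76384449005127) [0.47687827 0.21247406 0.01216265]
block [275 149  16  43 666] ((0.4625239968299866, 0.25721049308776855), (0.01554732397198677, 0.043459877371788025), 16.662935256958008) [0.46200832 0.25849314 0.05304443]
[276 149  15  43 587]
blue ((0.4626573324203491, 0.25792109966278076), (0.01409679464995861, 0.04327673837542534), 16.687803268432617)
rot30 cols [(200, [179, 180, 180, 180, 167, 137, 120, 115, 110, 121, 135, 143, 144, 134, 121, 107, 104, 113, 131, 167, 180, 178, 180, 181, 180, 180, 179, 180, 179, 177]), (260, [181, 181, 180, 170, 134, 111, 110, 106, 124, 136, 144, 144, 136, 122, 106, 106, 125, 156, 176, 182, 180, 181, 182, 182, 181, 181, 181, 182, 182, 182])]
```

View pics/wcrop.png

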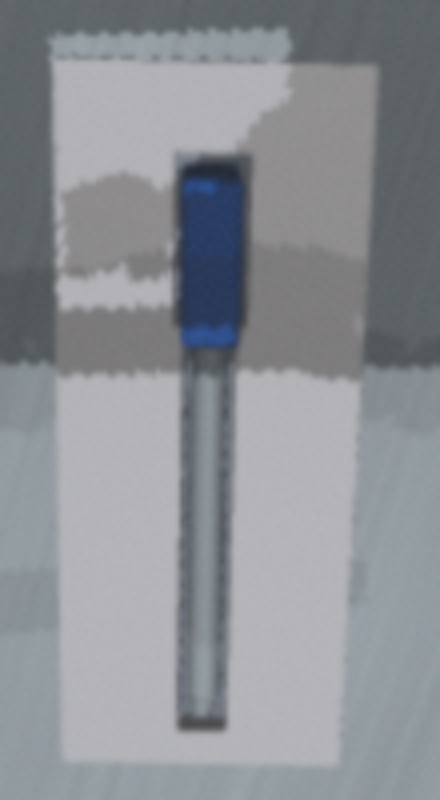

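Block centre is (0.4626,0.2575) with the top at z=0.053; the tray outline (angle 15.8°) agrees with it to within 1 mm. Descending and gripping.

Emit:
play_rows:
  commands:
    - [[0.003, -0.017, 0.03, 0.5, 0], [0, 0, 0.04, 0, 0], [0, 0, 0.04, 0, 0], [0, 0, 0.04, 0, 0], [0, 0, 0.03, 0, 0], [0, 0, 0.02, 0, 0], [0, 0, 0.013, 0, 0], [0, 0, 0, 0, 0], [0, 0, 0, 0, 120], [0, 0, 0, 0, 255], [0, 0, 0, 0, 255], [0, 0, 0, 0, 255], [0, 0, 0, 0, 255], [0, 0, 0, 0, 255], [0, 0, 0, 0, 255], [0, 0, 0, 0, 255]]

```text
time_s: 3.78
tool_pos: [0.4634, 0.2574, 0.0379]
tcp_rot: [-0.0, 0.99, 0.144, 0.0]
ft_force: [-1.0, 0.2, 5.6]
opening: 0.18
```

Emit:
play_rows:
  commands:
    - [[0, 0, -0.005, 0, 255], [0, 0, -0.01, 0, 255], [0, 0, -0.015, 0, 255], [0, 0, -0.02, 0, 255], [0, 0, -0.03, 0, 255], [0, 0, -0.03, 0, 255], [0, 0, 0, 0, 255], [0, 0, 0, 0, 255]]

```text
time_s: 4.78
tool_pos: [0.4623, 0.2569, 0.1467]
tcp_rot: [0.0, 0.99, 0.143, -0.001]
ft_force: [0.0, -0.4, -2.3]
opening: 0.177
```

Run:
```python
from m import *
from h import *
o=env.get_obs(); print(o['tool_pos'],o['ft_force'],o['torque'],o['opening'])
s=snap('scene'); d=snap('side')
# mount: lug pixel geometry in the scene view
for n,q in(('scene',s),('side',d)):
    C=cloud(q); H=C[...,2]
    near=(np.hypot(C[...,0]-.5,C[...,1]+.17)<.085)
    for nm,lo,hi in(('base',.006,.018),('lugtop',.076,.088),('screw',.089,.098)):
        m=near&(H>lo)&(H<hi); p=C[m]
        print(n,nm,m.sum(),cv2.minAreaRect(p[:,:2].astype(np.float32)),np.median(p,0).round(4))
save('mount.png',np.hstack([cv2.resize(s['image'][150:220,210:290],None,fx=5,fy=5,interpolation=2),cv2.resize(d['image'][205:275,265:330],None,fx=5,fy=5,interpolation=2)]))
```

```text
[0.46225641 0.25688714 0.14666811] [ 0.03940548 -0.43201223 -2.34278805] [ 0.01474581 -0.01245334 -0.02472327] 0.17715577749741077
scene base 663 ((0.49959278106689453, -0.16716761887073517), (0.12969858944416046, 0.14237427711486816), 21.10736656188965) [ 0.517  -0.1462  0.012 ]
scene lugtop 181 ((0.4989514648914337, -0.16667670011520386), (0.07723920047283173, 0.04496702551841736), 72.93363952636719) [ 0.5011 -0.1492  0.0813]
scene screw 52 ((0.49846044182777405, -0.16697606444358826), (0.07258952409029007, 0.014002562500536442), 74.34109497070312) [ 0.4987 -0.1674  0.0937]
side base 351 ((0.49724081158638, -0.1728413999080658), (0.12486279755830765, 0.11725403368473053), 66.35718536376953) [ 0.4786 -0.2077  0.0124]
side lugtop 148 ((0.4978809654712677, -0.16869989037513733), (0.08092938363552094, 0.044366952031850815), 73.47859954833984) [ 0.4963 -0.1878  0.082 ]
side screw 35 ((0.49784258008003235, -0.17111611366271973), (0.07427585124969482, 0.013387656770646572), 73.92508697509766) [ 0.495  -0.193   0.0939]
```

View pics/mount.png

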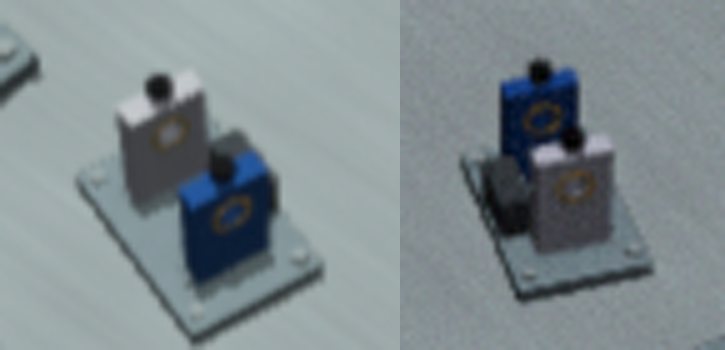

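Lifted, with the grip reading steady and about 2.3 N carried. Both views agree on the mount: lug-top centre about (0.498,-0.168), axis angle about 73.5°. I'll move in front of the blue lug, still high, and look with the wrist camera.

Emit:
play_rows:
  commands:
    - [[0.003, 0.016, 0, 0, 255], [0.006, 0.032, 0, 0, 255], [0.006, 0.032, 0, 0, 255], [0.006, 0.032, 0, 0, 255], [0.006, 0.032, 0, 0, 255], [0.006, 0.032, 0, 0, 255], [0.004, 0.032, 0, 0, 255], [0.002, 0.016, 0, 0, 255], [0, 0, 0, 6, 255], [0, 0, 0, 8, 255], [0, 0, 0, 8, 255], [0, 0, 0, 7, 255], [0, 0, 0, 4, 255], [0, 0, 0, 0, 255], [0, 0, 0, 0, 255]]

```text
time_s: 6.75
tool_pos: [0.5637, 0.0535, 0.147]
tcp_rot: [-0.0, 0.99, -0.143, -0.0]
ft_force: [-0.1, 0.0, -3.0]
opening: 0.179
```

```bash
cat > look.py <<'E'
from m import *
import sys
o=env.get_obs(); T=o['tool_pos']; R=quat(o['tcp_rot']); print(T.round(4),R.round(3).tolist(),o['ft_force'].round(1))
w=snap('wrist'); C=cloud(w); L=(C-T)@R   # tool frame coordinates
H=C[...,2]; near=np.hypot(C[...,0]-.498,C[...,1]+.168)<.085
if len(sys.argv)>1: save(sys.argv[1],w['image'],1.4)
for nm,lo,hi in(('lugtop',.077,.087),('screw',.090,.098)):
    m=near&(H>lo)&(H<hi); n,l,st,c=cv2.connectedComponentsWithStats(m.astype(np.uint8))
    for i in range(1,n):
        if st[i,4]>40:
            p=L[l==i]; print(nm,st[i],'tool xy',cv2.minAreaRect(p[:,:2].astype(np.float32)),'world med',np.median(C[l==i],0).round(4))
E
python3 look.py w2.png
```

```text
[0.5637 0.0535 0.147 ] [[0.959, -0.283, -0.001], [-0.283, -0.959, 0.0], [-0.001, 0.0, -1.0]] [-0.1  0.  -3. ]
```

View pics/w2.png

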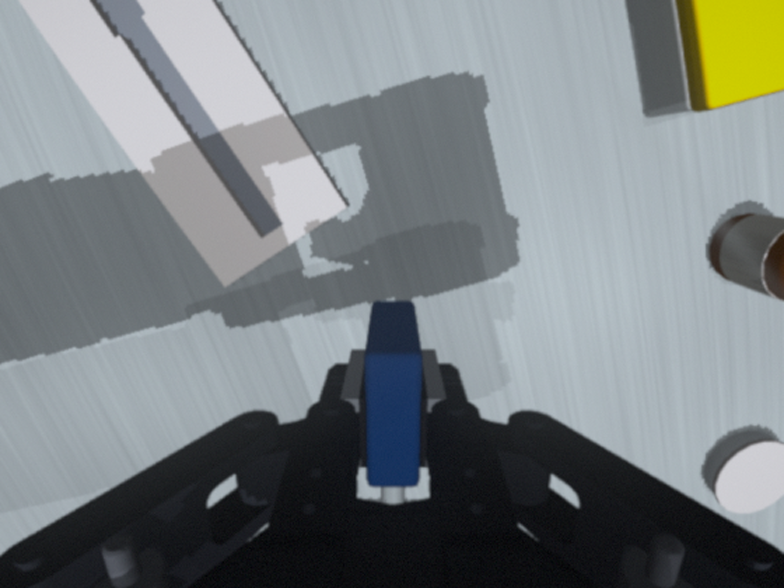

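The wrist view shows only the block, centred in the jaws at (392,400); the gripper body hides the mount. I'll use the fixed cameras instead: bring the tip level just ahead of the bore, then compare tip and bore within each image so that calibration errors cancel.

Emit:
play_rows:
  commands:
    - [[0, 0, 0.015, 0, 255], [0, 0, 0.02, 0, 255], [0, 0.008, 0.015, 0, 255], [0, 0.008, 0.007, 0, 255], [0, 0.006, 0.002, 0, 255], [0, 0, 0, 0, 255], [0, 0, 0, 0, 255]]

```text
time_s: 7.68
tool_pos: [0.5584, 0.0323, 0.0891]
tcp_rot: [-0.0, 0.99, -0.144, 0.001]
ft_force: [-0.1, -0.5, -2.7]
opening: 0.18
```

Run:
```python
from m import *
o=env.get_obs(); T=o['tool_pos']; R=quat(o['tcp_rot']); print(T,o['ft_force'])
tip=T+R@[0,.152,.027]; b1=np.array([.5065,-.1392,.06])
s=snap('scene'); d=snap('side')
for q in(s,d): print('pred tip',proj(q,tip),'pred b1',proj(q,b1),'px/m along tool x,z:',proj(q,tip+R@[.01,0,0])-proj(q,tip),proj(q,tip+[0,0,.01])-proj(q,tip))
import pickle; pickle.dump((s,d,T,R),open('pre.pkl','wb'))
a=cv2.resize(s['image'][145:215,225:305],None,fx=5,fy=5,interpolation=2);b=cv2.resize(d['image'][190:260,260:335],None,fx=5,fy=5,interpolation=2)
save('pre.png',np.hstack([a,b]))
```

```text
[0.55840374 0.03225591 0.08911038] [-0.09602597 -0.48304322 -2.66227037]
pred tip [[260.08726783 197.85893654]] pred b1 [[254.624545   190.59817658]] px/m along tool x,z: [[-3.43018036  1.85527462]] [[-0.11104922 -2.28447712]]
pred tip [[289.72536421 220.44546129]] pred b1 [[292.21585506 226.82374842]] px/m along tool x,z: [[ 3.23497615 -0.65674813]] [[ 0.01489404 -2.60883703]]
```

View pics/pre.png

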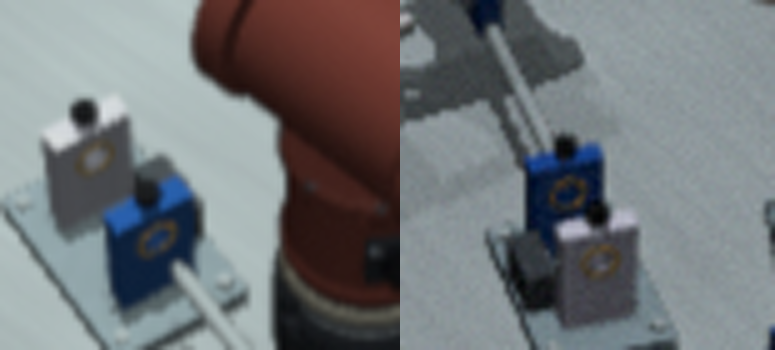

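```bash
cat > rel.py <<'E'
from m import *
def analyse(s,d,T,R,along,mc=np.array([.498,-.168]),show=True):
    """along: (y0,y1) rod stretch ahead of TCP to use; returns mount-minus-rod offsets in tool x / world z"""
    ay=R[:,1]; A=[];B=[]; yl=(T[:2]-mc)  
    c0=np.r_[mc,.06]
    for nm,q,face in(('scene',s,-1),('side',d,1)):
        im=q['image'].astype(float); C=cloud(q)
        rel=(C-T)@R
        a0,a1=proj(q,np.array([T+R@[0,along[0],.0279],T+R@[0,along[1],.0279]]))
        t=(a1-a0)/np.linalg.norm(a1-a0); n=np.array([-t[1],t[0]])
        m=(rel[...,1]>along[0])&(rel[...,1]<along[1])&(abs(rel[...,0])<.014)&(abs(rel[...,2]-.0279)<.014)
        v,u=np.nonzero(m); P=np.c_[u,v]-a0; S=P@t; N=P@n
        # mean perpendicular position in unit bins along the rod, then a line
        b=np.round(S); k=np.array([x for x in np.unique(b) if (b==x).sum()>=2]); y=np.array([N[b==x].mean() for x in k])
        f=np.polyfit(k,y,1); L=np.linalg.norm(a1-a0); er=lambda s_:np.polyval(f,s_)
        rx=[]
        for j,sg in((1,-30),(2,30)):
            p=c0+ay*(sg*1e-3+face*.007); uv=proj(q,p)[0]
            u0,v0=np.round(uv).astype(int); W=im[v0-7:v0+8,u0-7:u0+8]; g=W[...,0]-W[...,2]; bg=np.median(g)
            g=np.clip(g-max(bg,0)-12,0,None); yy,xx=np.mgrid[v0-7:v0+8,u0-7:u0+8]
            c=np.array([(g*xx).sum(),(g*yy).sum()])/g.sum()
            e=c-uv; en=(c-a0)@n; ss=(c-a0)@t
            J=np.array([(proj(q,p+R[:,0]*.01)-uv)[0]@n,(proj(q,p+[0,0,.01])-uv)[0]@n])/10  # px per mm
            A.append((j,J)); B.append(en-er(ss)); 
            print(nm,'bush',j,'ring',c.round(2),'pred',uv.round(2),'n-off ring',round(en,2),'rod line',round(er(ss),2),'at s',round(ss,1),'of',round(L,1),'npx',len(u),'goldpx',(g>0).sum(),'J',J.round(3))
        print('   rod slope',round(f[0],4),'tip end s',S.max().round(1))
    for j in(1,2):
        M=np.array([a[1] for a in A if a[0]==j]); b=np.array([B[i] for i in range(4) if A[i][0]==j])
        print('bush',j,'mount-minus-rod (tool x, world z) mm',np.linalg.solve(M,b).round(2))
E
python3 - <<'E'
from rel import *; import pickle
s,d,T,R=pickle.load(open('pre.pkl','rb'))
analyse(s,d,T,R,(.04,.140))
E
```

```text
scene bush 1 ring [257.44 191.  ] pred [256.1  192.52] n-off ring 2.24 rod line 0.11 at s 48.7 of 37.2 npx 116 goldpx 4 J [-0.381  0.13 ]
scene bush 2 ring [243.66 176.18] pred [243.53 176.35] n-off ring 0.45 rod line 0.56 at s 68.9 of 37.2 npx 116 goldpx 20 J [-0.373  0.127]
   rod slope 0.0225 tip end s 38.2
side bush 1 ring [293.86 228.15] pred [292.98 228.34] n-off ring -0.42 rod line -0.22 at s 33.2 of 21.9 npx 68 goldpx 8 J [-0.325 -0.118]
side bush 2 ring [299.98 241.21] pred [299.61 241.88] n-off ring -0.15 rod line -0.07 at s 47.6 of 21.9 npx 68 goldpx 29 J [-0.337 -0.123]
   rod slope 0.0104 tip end s 20.1
bush 1 mount-minus-rod (tool x, world z) mm [-2.59  8.79]
bush 2 mount-minus-rod (tool x, world z) mm [ 0.27 -0.11]
```

```bash
python3 - <<'E'
s=open('rel.py').read()
s=s.replace("g=np.clip(g-max(bg,0)-12,0,None); yy,xx=np.mgrid[v0-7:v0+8,u0-7:u0+8]","yy,xx=np.mgrid[v0-7:v0+8,u0-7:u0+8]; near=np.hypot(xx-uv[0],yy-uv[1])<4.8; bg=np.percentile(g[near],25); g=np.clip(g-bg-12,0,None)*near")
open('rel.py','w').write(s)
E
python3 - <<'E'
from rel import *; import pickle
s,d,T,R=pickle.load(open('pre.pkl','rb'))
analyse(s,d,T,R,(.04,.140))
for q in(s,d):
    C=cloud(q); L=(C-T)@R
    for a in((.03,.07),(.07,.11),(.11,.143)):
        m=(L[...,1]>a[0])&(L[...,1]<a[1])&(abs(L[...,0])<.012)&(C[...,2]>.045)&(C[...,2]<.08)
        print(a,m.sum(),'z pct',np.percentile(C[...,2][m],[10,50,75,90,97]).round(4),'x',np.percentile(L[...,0][m],[3,50,97]).round(4))
    m=(L[...,1]>.1)&(L[...,1]<.18)&(abs(L[...,0])<.02)&(C[...,2]>.045)&(C[...,2]<.07); print('max along',np.sort(L[...,1][m&(L[...,1]<.165)])[-5:].round(4))
    g=q['image'][...,0].astype(int)
p=proj(s,np.r_[.5065,-.1392,.06]-.007*R[:,1])[0]
u,v=p.round().astype(int); W=s['image'][v-6:v+7,u-6:u+7].astype(int); print((W[...,0]-W[...,2]))
E
```

```text
scene bush 1 ring [256.06 192.01] pred [256.1  192.52] n-off ring 0.52 rod line 0.11 at s 48.8 of 37.2 npx 116 goldpx 39 J [-0.381  0.13 ]
scene bush 2 ring [243.55 176.05] pred [243.53 176.35] n-off ring 0.44 rod line 0.57 at s 69.0 of 37.2 npx 116 goldpx 25 J [-0.373  0.127]
   rod slope 0.0225 tip end s 38.2
side bush 1 ring [293.48 228.07] pred [292.98 228.34] n-off ring -0.11 rod line -0.22 at s 32.9 of 21.9 npx 68 goldpx 34 J [-0.325 -0.118]
side bush 2 ring [299.84 241.42] pred [299.61 241.88] n-off ring 0.07 rod line -0.07 at s 47.7 of 21.9 npx 68 goldpx 32 J [-0.337 -0.123]
   rod slope 0.0104 tip end s 20.1
bush 1 mount-minus-rod (tool x, world z) mm [-0.71  1.07]
bush 2 mount-minus-rod (tool x, world z) mm [-0.02 -1.07]
(0.03, 0.07) 10 z pct [0.0607 0.0645 0.0649 0.0655 0.0669] x [0.0029 0.0047 0.0072]
(0.07, 0.11) 63 z pct [0.0622 0.0655 0.0666 0.0679 0.0689] x [-0.0027  0.0027  0.0062]
(0.11, 0.143) 46 z pct [0.0618 0.065  0.0665 0.0687 0.0698] x [-0.0023  0.0028  0.0061]
max along [0.1451 0.1457 0.1483 0.1506 0.152 ]
(0.03, 0.07) 25 z pct [0.0618 0.0661 0.0675 0.0687 0.
[... 440 characters left out ...]
  5  -28  -44  -44]
 [-103  -79  -57  -46  -27   -6    2    0   18   27  -12  -43  -45]
 [ -58  -50  -40  -17    8   -7  -33  -47  -28   10  -13  -41  -44]
 [ -45  -46  -29    6   11  -41  -63  -55  -27   12  -24  -43  -44]
 [ -45  -41  -19   11  -29  -58  -56  -27   -5   -2  -37  -45  -45]
 [ -45  -39  -12   15  -28  -35  -34   -2   -2  -32  -45  -44  -43]
 [ -46  -41  -17   15   -6   -8  -21  -18  -34  -44  -46  -45  -44]
 [ -45  -44  -35  -13   -6  -17  -38  -41  -44  -40  -32  -37  -42]
 [ -46  -45  -45  -40  -39  -40  -45  -43  -41  -26  -17  -21  -30]
 [ -46  -47  -46  -44  -45  -45  -46  -46  -37  -20  -13  -15  -16]
 [ -45  -45  -45  -45  -45  -47  -46  -45  -38  -19  -12  -13  -14]]
```

Lateral and yaw look good, within about 0.5 mm. The rod axis sits at 0.0612, about 1.2 mm high. I'll correct and enter gently.

Emit:
play_rows:
  commands:
    - [[-0.0003, 0, 0.0012, 0, 255], [0, 0.004, 0, 0, 255], [0, 0.006, 0, 0, 255], [0, 0.004, 0, 0, 255], [0, 0.003, 0, 0, 255], [0, 0.003, 0, 0, 255], [0, 0.003, 0, 0, 255], [0, 0, 0, 0, 255]]

```text
time_s: 8.78
tool_pos: [0.5508, 0.0102, 0.0871]
tcp_rot: [-0.0, 0.99, -0.144, -0.0]
ft_force: [-0.2, 0.0, -1.6]
opening: 0.177
```

Entered about 3 mm with no contact force. Continuing into the gap.

Emit:
play_rows:
  commands:
    - [[0, 0.004, 0, 0, 255], [0, 0.004, 0, 0, 255], [0, 0.005, 0, 0, 255], [0, 0.005, 0, 0, 255], [0, 0.005, 0, 0, 255], [0, 0.005, 0, 0, 255], [0, 0.005, 0, 0, 255], [0, 0, 0, 0, 255], [0, 0, 0, 0, 255]]

```text
time_s: 9.9
tool_pos: [0.5415, -0.0212, 0.0871]
tcp_rot: [-0.0, 0.99, -0.144, 0.0]
ft_force: [0.4, -0.1, -2.1]
opening: 0.186
```

Run:
```python
from rel import *; import pickle
o=env.get_obs(); T=o['tool_pos']; R=quat(o['tcp_rot']); print(T,o['ft_force'],o['torque'],o['opening'])
s=snap('scene'); d=snap('side')
analyse(s,d,T,R,(.03,.100))
a=cv2.resize(s['image'][150:220,220:290],None,fx=5,fy=5,interpolation=2);b=cv2.resize(d['image'][200:270,260:330],None,fx=5,fy=5,interpolation=2)
save('gap.png',np.hstack([a,b]))
```

```text
[ 0.54150979 -0.02124515  0.08712011] [ 0.44473135 -0.05736203 -2.07401956] [-0.04261507 -0.04466295 -0.0054305 ] 0.18560549851641064
scene bush 1 ring [255.74 191.45] pred [256.1  192.52] n-off ring 0.48 rod line 0.39 at s 32.3 of 25.4 npx 46 goldpx 19 J [-0.381  0.13 ]
scene bush 2 ring [243.61 176.  ] pred [243.53 176.35] n-off ring 0.39 rod line 1.8 at s 51.9 of 25.4 npx 46 goldpx 25 J [-0.373  0.127]
   rod slope 0.072 tip end s 26.5
side bush 1 ring [293.1  227.71] pred [292.98 228.35] n-off ring -0.48 rod line -0.83 at s 22.3 of 15.8 npx 45 goldpx 41 J [-0.325 -0.118]
side bush 2 ring [299.8  241.49] pred [299.61 241.87] n-off ring -0.43 rod line -1.08 at s 37.6 of 15.8 npx 45 goldpx 33 J [-0.336 -0.122]
   rod slope -0.0162 tip end s 13.1
bush 1 mount-minus-rod (tool x, world z) mm [-0.64 -1.2 ]
bush 2 mount-minus-rod (tool x, world z) mm [ 1.03 -8.12]
```

View pics/gap.png

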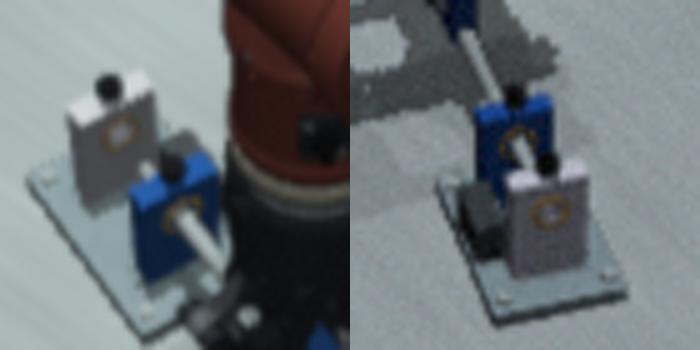

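The picture shows the rod through the blue ring (left panel, 180,215) with the tip in the gap, about 29 mm past bush1 and heading for the aluminium bore. Forces are negligible, so I continue.

Emit:
play_rows:
  commands:
    - [[0, 0.005, 0, 0, 255], [0, 0.005, 0, 0, 255], [0, 0.005, 0, 0, 255], [0, 0.004, 0, 0, 255], [0, 0.003, 0, 0, 255], [0, 0.002, 0, 0, 255], [0, 0.002, 0, 0, 255], [0, 0.002, 0, 0, 255], [0, 0, 0, 0, 255]]

```text
time_s: 11.12
tool_pos: [0.5335, -0.0482, 0.0871]
tcp_rot: [-0.0, 0.99, -0.144, -0.0]
ft_force: [0.1, 0.5, -1.7]
opening: 0.175
```

Emit:
play_rows:
  commands:
    - [[0, 0.003, 0, 0, 255], [0, 0.003, 0, 0, 255], [0, 0.004, 0, 0, 255], [0, 0.004, 0, 0, 255], [0, 0.004, 0, 0, 255], [0, 0.004, 0, 0, 255], [0, 0.004, 0, 0, 255], [0, 0.003, 0, 0, 255], [0, 0.001, 0, 0, 255], [0, 0, 0, 0, 255], [0, 0, 0, 0, 255]]

```text
time_s: 12.5
tool_pos: [0.525, -0.0768, 0.0871]
tcp_rot: [-0.0, 0.99, -0.143, -0.0]
ft_force: [-0.7, 0.4, -1.9]
opening: 0.181
```

Run:
```python
from rel import *
o=env.get_obs(); T=o['tool_pos']; R=quat(o['tcp_rot']); print(T,o['ft_force'],o['torque'],o['opening'])
b1=np.array([.5065,-.1392,.06]); print('tip in bush1 (tool axes)',((T-b1)@R+[0,.152,.027]).round(4))
s=snap('scene'); d=snap('side')
mc=np.array([.498,-.168,.06])
for q in(s,d):   # rod beyond the aluminium lug: distance from its far face
    L=(cloud(q)-mc)@R; m=(abs(L[...,0])<.012)&(abs(L[...,2])<.012)&(L[...,1]>.039)&(L[...,1]<.08)
    p=L[m]; print(m.sum(),'beyond far face',np.sort(p[:,1]-.037)[-6:].round(4),'x,z med',np.median(p,0).round(4), p[:,0].min().round(4),p[:,0].max().round(4),p[:,2].min().round(4))
    # block front face distance to lug
    m=(abs(L[...,0])<.012)&(abs(L[...,2])<.012)&(L[...,1]<-.037)&(L[...,1]>-.075);p=L[m]; print('  behind blue lug',m.sum(),np.median(p,0).round(4) if m.sum() else '')
a=cv2.resize(s['image'][150:220,220:290],None,fx=5,fy=5,interpolation=2);b=cv2.resize(d['image'][200:270,260:330],None,fx=5,fy=5,interpolation=2)
save('end.png',np.hstack([a,b]))
```

```text
[ 0.52503547 -0.07675172  0.08708845] [-0.66299674  0.43210283 -1.94040498] [-0.04721091 -0.04901601  0.00126748] 0.1812214509843153
tip in bush1 (tool axes) [ 0.      0.0869 -0.0001]
5 beyond far face [0.0117 0.0153 0.0158 0.0165 0.0176] x,z med [ 0.0032  0.0528 -0.0028] -0.002 0.0044 -0.0053
  behind blue lug 11 [ 0.0052 -0.0434 -0.0008]
26 beyond far face [0.0168 0.0168 0.017  0.0203 0.0204 0.0209] x,z med [ 0.0001  0.0476 -0.0026] -0.0112 0.0118 -0.0114
  behind blue lug 20 [-0.0004 -0.0701 -0.0047]
```

View pics/end.png

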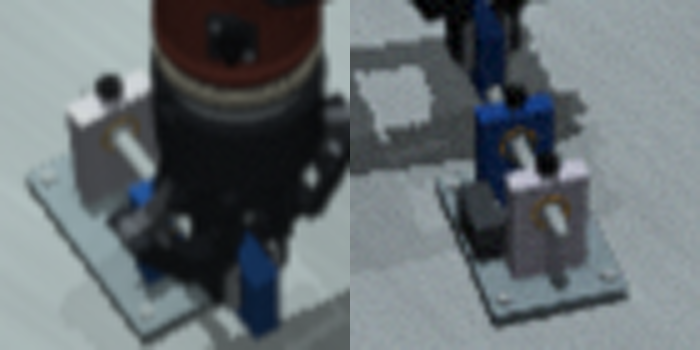

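The rod spans both lugs, and the tip shows beyond the aluminium lug (right panel, 557,225). Kinematics give 19.9 mm standing out and the side depth 17–21 mm. Forces match those of the freely held rod, so I'm handing in.

```bash
python3 -c "
from bench import env
env.job_done(); o=env.get_obs(); print(o['time_s'],o['tool_pos'],o['ft_force'],o['opening'])"
```

```text
the job is handed in; nothing more can be done
the job is handed in; nothing more can be done
```

The rod is through both bushings of the middle-sized mount. I handed the job in at about 12.6 s with the gripper still closed on the blue block and the arm still.

- **Tip position:** arm kinematics put the tip about 20 mm beyond the aluminium lug and on the bore axis. The side camera's depth showed 17–21 mm. The scene camera saw only 5 pixels of the tip and read 12–18 mm.
- **Forces:** the wrist force was under 1 N sideways and about 2 N down. That is close to what the freely held rod reads, so there is no sign of forcing.
- **Bystanders:** the arm's path stayed clear of the bottle, tip box and dish, but I did not measure them again at the end.
- **Checks that disagreed:** the second camera check, in the gap, gave an implausible height offset of about 8 mm at the aluminium bore. It had few rod pixels to work with and measures height poorly, so I went by the low forces and the picture instead.

The state read after hand-in was refused, so nothing was measured during the final second.

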